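Load a welding filter into the glass tester

TASK

Slide the holder that carries the rectangular welding glass into the tester's tunnel, pushing the spring flap open with it and going on until the flap has swung shut behind it. Leave it standing on the tunnel floor with its glass centred on the light path (the line between the lamp and sensor barrels, marked on the roof) and its faces squarely across that path. Keep it upright throughout and leave everything else on the bench where it is.

Things in the scene. Friction and masses are not known exactly. Their poses are not given: they have to be found in the camera images.
- tester: Filter-glass tester, fixed: a low grey tunnel, 108 mm wide over its walls, 185 mm deep, pale plastic roof, electronics box behind. Origin on the bench under the doorway's centre; +x runs into the tunnel, y across, z up. Its level floor plate, top 8 mm above the bench, runs out in front as an open loading apron (from x = -95 mm) and on through the tunnel. Nothing on it is taller than 71 mm.
- doorway (a point): centre of the doorway on the floor plate (tester x = 0, y = 0, 8 mm above the bench); axes as the tester's. The doorway is 68 mm wide (y from -34 to 34) between two posts 6 mm thick; the tunnel behind it is 96 mm wide inside and runs to x = 185 mm with no stop at the light path.
- slot (a point): front end of the roof slot: tester x = 0, y = 0, 68 mm above the bench (top of the roof; its underside is at 62 mm); axes as the tester's. The slot splits the roof along the middle from front to back, 22 mm wide (y from -11 to 11), open at the front; a holder's stem travels in it.
- beam (a point): the light path's point on the tunnel's centreline: tester x = 110 mm, y = 0, 36 mm above the bench; axes as the tester's. The light runs along y, between two black barrels, 34 mm diameter, that stick out of the side walls to y = +90 and -90 mm. A thin black line across the roof marks the same x.
- flap (a joint): dark steel spring flap in the doorway, upright hinge at tester x = 5, y = +32.5 mm. 0 = shut; grows to 1.55 rad as it swings inwards (free edge to +x, then towards +y); never outwards. 62 mm wide, 3 thick, from 11 to 55 mm above the bench. Spring 0.05 N m/rad, preload 0.025 N m: a few newtons open it, it shuts by itself and sweeps up to x = 68 mm inside.
- flap_edge (a point): middle of the flap's free edge, 61.5 mm from the hinge axis; 33 mm above the bench.
- holder: Glass holder to load: loose, about 160 g, upright on the bench at either side of the tester. Origin: centre of its underside; z up; front and back alike. Aluminium foot 56 (x) by 36 (y) by 8 mm high, wider than the roof slot, so it goes in only through the doorway, long side along the tunnel. Black frame on it, 52 (x) by 10 mm (y), up to 48 mm high.
- glass (a point): centre of the rectangular dark-green glass (44 x 30 mm) in the holder's frame, on the holder's z axis, 28 mm above its underside; axes as the holder's. Its clear faces look along +y and -y.
- paddle (a point): where to pinch the holder, across its y: middle of its flat black grip paddle, 36 (x) by 12 mm (y), from 78 to 112 mm above its underside; this point is 95 mm above it, on its z axis. A round stem, 12 mm diameter, joins paddle and frame.
- round_holder: not wanted: a similar holder (same foot, stem and paddle) with a round 40 mm mount in place of the rectangular one, on the other side of the tester. Origin: centre of its underside.
- hammer: bystander: hammer lying on the bench.
- brush: bystander: brush lying on the bench.
- coupon: bystander: welded steel T piece, 100 x 60 mm, 41 mm high. Origin under its centre.
- can: bystander: can, 54 mm diameter, 150 mm high. Origin under its centre.
- magnet: bystander: L-shaped welding magnet, 75 mm long, 75 mm high. Origin under its centre.
- offcut: bystander: steel angle offcut, 140 x 30 mm, 30 mm high. Origin under its centre.
There are look-alikes about, which are no part of the job. What is shaped like the holder but blue or red is not meant.

How it is judged:
By the outcome, as a careful person would: the job done as asked, in the order asked, and still so for the second after the job is handed in, with the robot touching nothing.
It also fails if it takes over 48 s, if anything falls off the work surface, if the arm or the gripper's body presses on something with over 40 N, if the wrist force passes 120 N, or if a joint passes its speed limit or range.

ROBOT

A 6-joint arm with a two-finger parallel gripper is mounted at the origin on the work surface. World frame = base frame: x ahead of the robot, y to its left, z up, the work surface at z = 0. Lengths are in m, angles in rad, forces in N, time in s.
With the tool pointing down it reaches from about 0.2 to 0.875 m from the base axis. Payload 3.4 kg.
Tool frame: the origin (TCP) lies at the very end of the fingers, on their centre line; the grasp point (between the pads) lies robot.tcp_to_grasp behind it (robot.tcp_to_grasp is the distance from the TCP to the grasp point, in m); z points along the fingers, x is the direction in which the jaws open and shut, and the axes are right-handed (so a half turn about z gives the same grasp; the last joint's range is limited). The gripper opens to 94 mm and grips with 3 to 60 N. Pads are 16 mm wide; open, the fingers measure 119 mm over their backs; the gripper's body (75 mm by 177 mm) begins 78 mm behind the grasp point.
Start: joints at [-1.312, 0.276, 1.505, -0, 1.361, -0.121], TCP at [0.213, -0.534, 0.205] pointing down, gripper open.
Joint ranges: [-2.89, 2.89], [-0.75, 2.08], [0.22, 2.7], [-1.18, 4.32], [0.11, 2.71], [-2.7, 2.7]. Speed limits (rad/s): [2.57, 2.57, 3.14, 3.14, 3.14, 3.14].

INTERFACE

Orientations are given as a unit quaternion [w, x, y, z].
In Python, from rig import status, get_image, calibration, ticket, robot gives the robot as it stands.
- The arm moves only by the tool arm_command, never from a script. Its argument "steps" is a list of rows, each a list of 4 numbers: the shift along the tool's x, y, z in mm, then the turn about the tool's z in rad. A call has 1 to 5 rows; each row is the pose to reach, as a shift and turn from the pose commanded when the call began, along the tool's axes at that moment; what a row does not reach only later rows make up. A row lasts 1/12 s, in which the tool goes at most 41.7 mm and 7.16 degrees, less where a joint would pass 70% of its speed; a pose out of reach is approached as far as the arm can. A call with a gripper value outside its range is refused whole. "jaw" is the finger opening in mm, from 0 to 94, set as the call begins (left out, the last holds). The fingers move at their own pace and stop on an object; "force" is the grip in N (left out, the last holds). Time passes only in rows, so rows that repeat a pose let the fingers close. It gives the time, the measured TCP pose, the force and the opening at its end, in the units of the state.
- status.read_state(): the state, without advancing time (a new reading comes with each control period).
- get_image(name): name is "scene" or "side" or "wrist"; returns (picture, depth): 384x512x3 uint8, red, green, blue; 384x512 float32, m along the optical axis (not along the pixel's ray), 0 where there is no reading.
- calibration(name): a dict with "intrinsics" (3x3 intrinsics, pixels), "rvec" (rotation vector, rad) and "tvec" (3), from world to camera coordinates, as OpenCV has them; the wrist camera has in their place "tool_from_camera" (4x4, takes a point from camera to tool coordinates, whose origin is the TCP and whose axes are the tool frame's). Camera axes: x right, y down, z forward; pixel columns grow to the right and rows downward; lengths in m; the calibration is good to about 2 mm. A picture is of the moment at which its call begins: read the wrist's pose just before it. calibration takes no time and is no camera call.
- ticket.sign_off(): hands the job in, once; it reports no verdict.
The state is a dict: "clock": time; "q": joint angles; "dq": joint speeds; "tau": joint torques, N m; "tool_pos": TCP position; "eef_rot": TCP orientation; "ft_force": force on the tool from outside, world axes, zero at the start; "torque": the same for the moment, N m; "gripper_width": finger opening in m.
Only numpy, scipy, OpenCV 4.12 (cv2) and the standard library are available. Lean on these libraries where they do the work, as an engineer would, in place of code of your own. Each camera call takes 0.05 s, during which the arm holds its last target. There are 200 camera calls.

## Working session

There is one attempt and no reset: what is moved stays moved. The work goes in short steps, Python scripts to look and compute and a tool call to move; the robot and the scene stay as the last step left them, time stands still between calls to the robot, and variables do not carry over. Pictures are saved under pics/ and viewed, about 8 in all and at most 12, crops included, and the job is handed in when it is done.

Besides the shell and the picture viewer there is one more tool, called after ">>>" as a command line: name --pt "numbers of a row" for each row, then --argument value for the rest. arm_command: Moves the arm, as the interface text tells. Its arguments: {"type":"object","properties":{"steps":{"type":"array","items":{"type":"array","items":{"type":"number"}}},"jaw":{"type":"number"},"force":{"type":"number"}},"required":["steps"]}

```bash
ls; mkdir -p pics; cat > h.py <<'E'
import numpy as np, cv2
from rig import status, get_image, calibration, ticket, robot
from scipy.spatial.transform import Rotation as R
def pose():
    s=status.read_state(); w,x,y,z=s["eef_rot"]; T=np.eye(4); T[:3,:3]=R.from_quat([x,y,z,w]).as_matrix(); T[:3,3]=s["tool_pos"]; return T,s
def cam2world(name,T=None):
    c=calibration(name)
    if name=="wrist": return np.array(c["intrinsics"]), T@np.array(c["tool_from_camera"])
    M=np.eye(4); M[:3,:3]=cv2.Rodrigues(np.array(c["rvec"],float))[0]; M[:3,3]=np.ravel(c["tvec"]); return np.array(c["intrinsics"]), np.linalg.inv(M)
def shot(name,tag):
    T,s=pose(); im,d=get_image(name); K,C=cam2world(name,T)
    np.savez(f"pics/{tag}.npz",im=im,d=d,K=K,C=C); cv2.imwrite(f"pics/{tag}.png",im[:,:,::-1]); return im,d,K,C
def load(tag):
    z=np.load(f"pics/{tag}.npz"); return z["im"],z["d"],z["K"],z["C"]
def cloud(d,K,C):
    v,u=np.mgrid[:d.shape[0],:d.shape[1]]; P=np.stack([(u-K[0,2])/K[0,0]*d,(v-K[1,2])/K[1,1]*d,d],-1)
    return P@C[:3,:3].T+C[:3,3]
def onplane(u,v,z,K,C):
    r=C[:3,:3]@np.linalg.solve(K,[u,v,1]); return C[:3,3]+r*(z-C[2,3])/r[2]
def crop(tag,u0,v0,u1,v1,f,out):
    im=cv2.imread(f"pics/{tag}.png")[v0:v1,u0:u1]; cv2.imwrite(f"pics/{out}.png",cv2.resize(im,None,fx=f,fy=f,interpolation=cv2.INTER_CUBIC))
E
python3 - <<'E'
from h import *
print(robot.tcp_to_grasp, status.read_state())
a=shot("scene","s0"); b=shot("side","d0")
cv2.imwrite("pics/both.png",cv2.resize(np.hstack([a[0],b[0]])[:,:,::-1],(800,300)))
E
```

```text
pics
0.0188 {'clock': 0.0, 'q': array([-1.31199513e+00,  2.76531997e-01,  1.50613213e+00, -2.35462435e-05,
        1.36067524e+00, -1.20992447e-01]), 'dq': array([ 0.00173884,  0.0003349 ,  0.00053767,  0.00040671, -0.00229073,
        0.00128423]), 'tau': array([ 1.52672044e-03, -4.04577470e+01, -2.37225080e+01,  7.01230997e-02,
        3.42845649e-02, -1.40002312e-04]), 'tool_pos': array([ 0.21301249, -0.53347387,  0.20464106]), 'eef_rot': array([-5.64892254e-04,  8.27868456e-01, -5.60921614e-01, -6.66171638e-04]), 'ft_force': array([ 0.23282082, -0.32673071, -0.91318156]), 'torque': array([-0.01357489,  0.04673658,  0.03213524]), 'gripper_width': 0.09420675988757851}
```

View pics/s0.png

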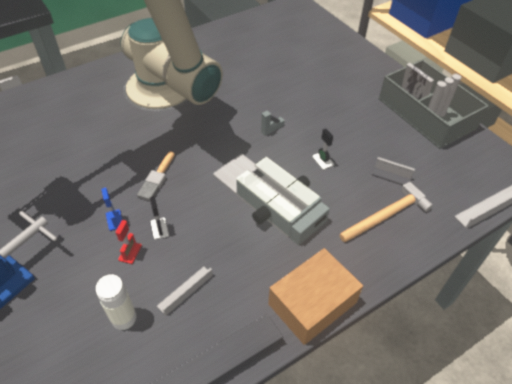

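View pics/d0.png

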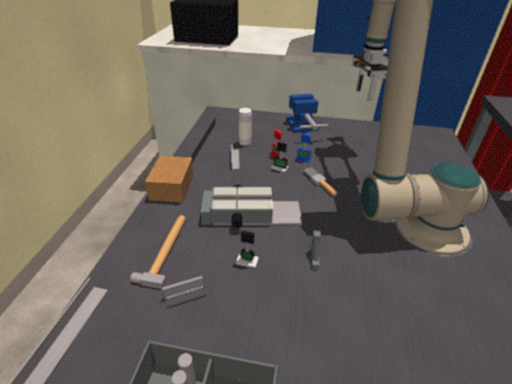

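The scene view shows the tester at about (282,197) with its apron toward the robot. There is one black/white holder at (325,150) and another at (160,222). I'll enlarge both to see which has the rectangular glass.

```bash
python3 - <<'E'
from h import *
s=cv2.imread("pics/s0.png"); d=cv2.imread("pics/d0.png")
r=lambda i,u,v,w=50:cv2.resize(i[v-w//2:v+w//2,u-w//2:u+w//2],(300,300),interpolation=cv2.INTER_CUBIC)
top=np.hstack([cv2.resize(s[150:245,205:335],(547,400),interpolation=cv2.INTER_CUBIC)])
x=np.vstack([np.hstack([r(s,325,150),r(s,158,218)]),np.hstack([r(d,247,248),r(d,281,158)])])
cv2.imwrite("pics/c0.png",cv2.resize(x,(600,600)))
cv2.imwrite("pics/c1.png",cv2.resize(s[145:245,205:335],(780,600),interpolation=cv2.INTER_CUBIC))
E
```

```text
(no output)
```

View pics/c0.png

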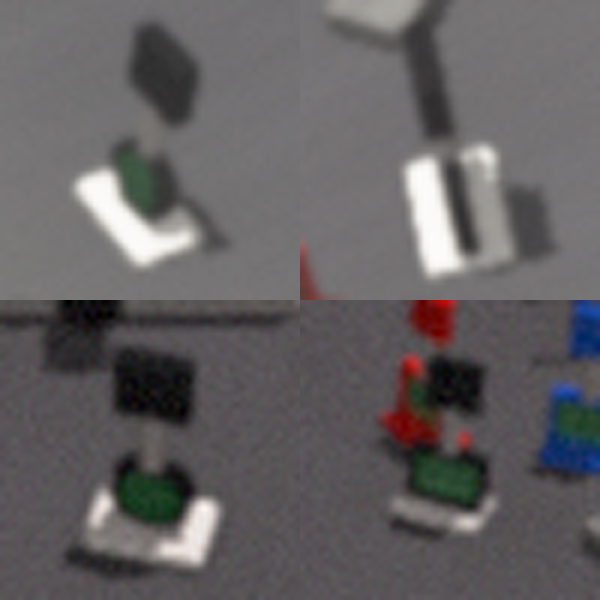

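View pics/c1.png

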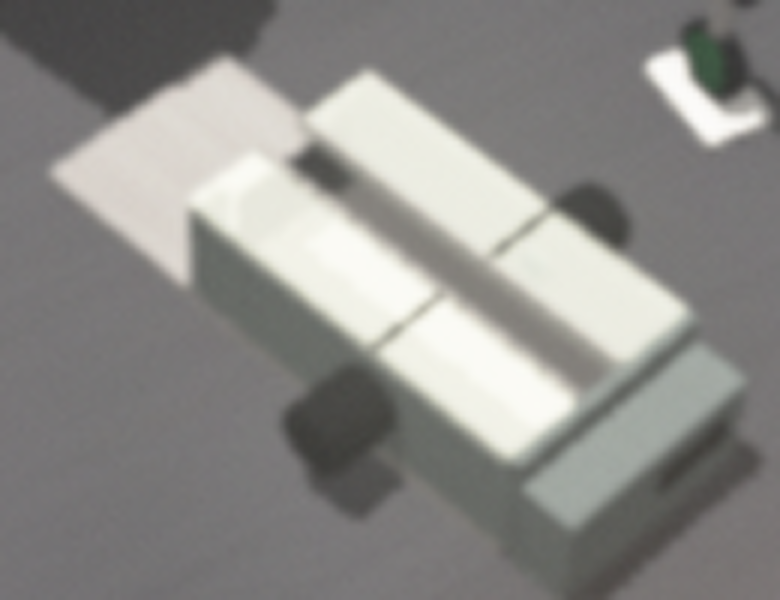

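Top right in the crop, scene (158,228) and side (281,158), is the rectangular holder: its frame is straight and seen edge-on. Scene (325,150) is the round one. Next I'll work out the poses.

```bash
python3 - <<'E'
from h import *
im,d,K,C=load("s0")
f=lambda x,y,z:onplane(205+x/6,145+y/6,z,K,C)
pts=np.array([f(*p,.068) for p in [(370,70),(690,310),(515,462),(190,205),(550,208),(375,348)]])[:,:2]
print("roof fR bR bL fL line",pts.round(4))
ax=(pts[1]+pts[2]-pts[0]-pts[3]); yaw=np.arctan2(ax[1],ax[0]); print("len",np.linalg.norm(ax)/2,"yaw",yaw,"w",np.linalg.norm(pts[0]-pts[3]),np.linalg.norm(pts[1]-pts[2]))
print("front mid",(pts[0]+pts[3])/2,"beam",(pts[4]+pts[5])/2)
ap=np.array([f(*p,.008) for p in [(225,57),(50,172)]])[:,:2]; print("apron front",ap,ap.mean(0))
g=np.array([onplane(133+x/6,193+y/6,.008,K,C) for x,y in [(105,160),(190,147),(212,262),(132,275)]])[:,:2]
print("foot",g.round(4),g.mean(0), [np.linalg.norm(g[i]-g[(i+1)%4]).round(4) for i in range(4)])
l=(g[2]+g[3]-g[0]-g[1]); print("foot yaw",np.arctan2(l[1],l[0]))
for tag in ["s0","d0"]:
    im,d,K,C=load(tag); P=cloud(d,K,C); c=g.mean(0)
    m=(d>0)&(np.hypot(P[...,0]-c[0],P[...,1]-c[1])<.045)
    for lo,hi in [(.003,.02),(.08,.125)]:
        q=P[m&(P[...,2]>lo)&(P[...,2]<hi)]; print(tag,lo,len(q)); 
        if len(q)>5:
            print(q.mean(0),q.min(0),q.max(0)); w,v=np.linalg.eigh(np.cov(q[:,:2].T)); print(w**.5,np.arctan2(v[1,1],v[0,1]))
E
```

```text
roof fR bR bL fL line [[ 4.960e-01  8.310e-02]
 [ 6.774e-01  1.197e-01]
 [ 7.015e-01  1.490e-02]
 [ 5.206e-01 -2.420e-02]
 [ 6.025e-01  1.033e-01]
 [ 6.253e-01 -3.000e-04]]
len 0.1850321476113643 yaw 0.20626337676778692 w 0.11007499606303538 0.10753008858830194
front mid [0.50833177 0.02941452] beam [0.61390292 0.05149188]
apron front [[ 0.4071113   0.06283769]
 [ 0.42591535 -0.04193083]] [0.41651332 0.01045343]
foot [[ 0.4758 -0.2512]
 [ 0.4886 -0.2182]
 [ 0.5456 -0.2359]
 [ 0.534  -0.2662]] [ 0.51097964 -0.24286259] [np.float64(0.0354), np.float64(0.0597), np.float64(0.0324), np.float64(0.0602)]
foot yaw -0.2765673406336153
s0 0.003 225
[ 0.51166653 -0.24493435  0.00690448] [ 0.47537861 -0.26914207  0.00300128] [ 0.54153026 -0.21817265  0.01974935]
[0.01212078 0.01785905] 2.873559756853241
s0 0.08 104
[ 0.5148227  -0.24554184  0.10419568] [ 0.48945174 -0.25352931  0.08067614] [ 0.52821693 -0.23386273  0.11381528]
[0.00350094 0.01151488] 2.8510270151001773
d0 0.003 95
[ 0.50400636 -0.23298481  0.00996105] [ 0.47342213 -0.25072346  0.00325152] [ 0.53999769 -0.21369413  0.01967904]
[0.00791947 0.01767868] 2.977977890225204
d0 0.08 90
[ 0.50440932 -0.2357893   0.09800207] [ 0.48673531 -0.24897608  0.08041393] [ 0.5223288  -0.22660704  0.11497078]
[0.00347058 0.01117596] 2.8794878649930418
```

```bash
cat >> h.py <<'E'
def plan(x,y,z,yaw):
    "shift in tool axes (mm) and turn, to TCP x,y,z with jaw axis across an object of given yaw"
    T,s=pose(); sh=T[:3,:3].T@(np.array([x,y,z])-T[:3,3])*1000
    a=np.arctan2(T[1,0],T[0,0]); dw=(yaw+np.pi/2-a+np.pi/2)%np.pi-np.pi/2
    print("t",s["clock"],"pos",T[:3,3].round(4),"tilt",T[:2,2].round(4),"jawyaw",round(a,4),"q",s["q"].round(2),"F",s["ft_force"].round(1),"w",round(s["gripper_width"],4))
    print("shift",sh.round(1),"turn",round(-dw,4))
E
python3 -c "
from h import *
print(np.array(calibration('wrist')['tool_from_camera']).round(3))
plan(.512,-.243,.20,-.28)"
```

```text
[[ 1.     0.    -0.001  0.001]
 [-0.     0.968  0.25  -0.073]
 [ 0.001 -0.25   0.968 -0.178]
 [ 0.     0.     0.     1.   ]]
t 0.1 pos [ 0.213  -0.5336  0.2047] tilt [-0.0004  0.0016] jawyaw -1.191 q [-1.31  0.28  1.51  0.    1.36 -0.12] F [0.5 0.  0.6] w 0.0944
shift [-159.  -385.4    5. ] turn 0.6598
```

>>> arm_command --pt "-16 -38 0 0" --pt "-32 -76 0 0" --pt "-48 -114 0 0" --pt "-64 -152 0 0" --pt "-80 -190 0 0" --jaw 60

```text
clock: 0.52
tool_pos: [0.3607, -0.3877, 0.2051]
eef_rot: [-0.0, 0.828, -0.561, -0.0]
ft_force: [0.3, -0.9, -0.6]
gripper_width: 0.0638
```

>>> arm_command --pt "-16 -38 0 0" --pt "-32 -76 0 0" --pt "-48 -114 0 0" --pt "-64 -152 0 0" --pt "-79 -195 0 0"

```text
clock: 0.93
tool_pos: [0.5094, -0.2441, 0.2052]
eef_rot: [0.0, 0.828, -0.561, -0.0]
ft_force: [0.7, -0.0, -0.3]
gripper_width: 0.0602
```

>>> arm_command --pt "0 0 0 0.12" --pt "0 0 0 0.24" --pt "0 0 0 0.36" --pt "0 0 0 0.48" --pt "0 0 0 0.6"

```text
clock: 1.35
tool_pos: [0.5087, -0.2457, 0.2049]
eef_rot: [-0.0, -0.623, 0.782, 0.001]
ft_force: [-0.9, -0.2, -0.6]
gripper_width: 0.06
```

>>> arm_command --pt "0 0 0 0.06" --pt "0 0 0 0.06" --pt "0 0 0 0.06"

```text
clock: 1.6
tool_pos: [0.5087, -0.246, 0.2051]
eef_rot: [-0.0, -0.602, 0.798, 0.0]
ft_force: [0.2, 0.2, -0.3]
gripper_width: 0.0603
```

```bash
python3 -c "
from h import *
plan(.512,-.243,.20,-.28)
shot('wrist','w0')
im,d,K,C=load('w0');P=cloud(d,K,C)
for lo,hi in [(.005,.012),(.104,.13)]:
    q=P[(d>0)&(np.hypot(P[...,0]-.512,P[...,1]+.243)<.05)&(P[...,2]>lo)&(P[...,2]<hi)][:,:2].astype(np.float32)
    if len(q)>20: print(lo,len(q),q.mean(0),cv2.minAreaRect(q*1000))
"
```

```text
t 1.6 pos [ 0.5087 -0.246   0.2051] tilt [-0.0007  0.0004] jawyaw -1.8493 q [-0.57  0.26  1.53 -0.    1.35  1.28] F [ 0.2  0.2 -0.3] w 0.0603
shift [-3.8 -2.4  5.1] turn 0.0015
0.005 810 [ 0.5104814  -0.24382819] ((507.7819519042969, -242.5135955810547), (35.70622634887695, 54.526241302490234), 73.20941162109375)
0.104 500 [ 0.5089482  -0.24251996] ((508.2984924316406, -242.22120666503906), (11.089762687683105, 35.11690139770508), 74.07733154296875)
```

View pics/w0.png

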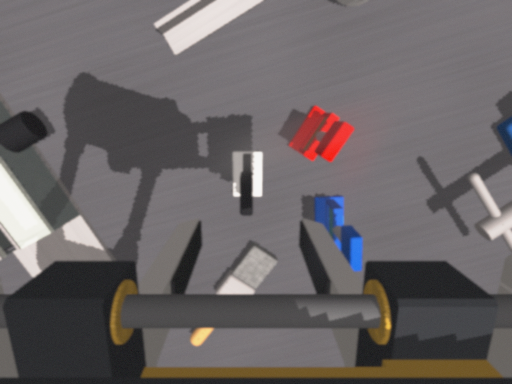

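The wrist picture shows the paddle at about (246,193) and the foot at (247,173), lined up with the jaws. The red and blue decoys are clear of the fingers. Now the descent and grasp.

```bash
python3 -c "
from h import *
plan(.508,-.2423,.078,-.282)"
```

```text
t 1.65 pos [ 0.5087 -0.2461  0.2052] tilt [-0.0005  0.0002] jawyaw -1.8494 q [-0.57  0.26  1.53 -0.    1.35  1.28] F [-0.4 -0.8  0.2] w 0.0601
shift [ -3.5   1.6 127.2] turn 0.0034
```

>>> arm_command --pt "-3.5 1.6 0 0.003" --pt "-3.5 1.6 35 0.003" --pt "-3.5 1.6 70 0.003" --pt "-3.5 1.6 105 0.003" --pt "-3.5 1.6 127 0.003"

```text
clock: 2.07
tool_pos: [0.5065, -0.241, 0.0755]
eef_rot: [-0.001, -0.601, 0.8, 0.002]
ft_force: [-0.3, 0.3, -1.4]
gripper_width: 0.06
```

>>> arm_command --pt "0 0 0 0" --pt "0 0 0 0" --pt "0 0 0 0" --pt "0 0 0 0" --pt "0 0 0 0" --jaw 0 --force 25

```text
clock: 2.48
tool_pos: [0.5096, -0.2432, 0.0805]
eef_rot: [0.001, -0.6, 0.8, -0.002]
ft_force: [0.0, 0.3, 0.1]
gripper_width: 0.0301
```

>>> arm_command --pt "0 0 0 0" --pt "0 0 0 0" --pt "0 0 0 0"

```text
clock: 2.73
tool_pos: [0.5086, -0.2426, 0.0791]
eef_rot: [0.0, -0.6, 0.8, -0.001]
ft_force: [0.4, 0.4, 3.5]
gripper_width: 0.0119
```

>>> arm_command --pt "0 0 -15 0" --pt "0 0 -30 0" --pt "0 0 -50 0" --pt "0 0 -70 0" --pt "0 0 -70 0"

```text
clock: 3.15
tool_pos: [0.5105, -0.2438, 0.1521]
eef_rot: [0.001, -0.6, 0.8, -0.004]
ft_force: [0.7, -0.4, -1.5]
gripper_width: 0.0115
```

```bash
python3 -c "
from h import *
dx,dy=np.cos(.206),np.sin(.206)
plan(.5085-.055*dx,.0294-.055*dy,.148,.206)"
```

```text
t 3.15 pos [ 0.5105 -0.2438  0.1521] tilt [ 0.0063 -0.0041] jawyaw -1.854 q [-0.57  0.29  1.62 -0.    1.22  1.29] F [ 0.7 -0.4 -1.5] w 0.0115
shift [-235.9  126.8    2.7] turn -0.4892
```

>>> arm_command --pt "-20 11 0 0" --pt "-45 24 0 0" --pt "-70 38 0 0" --pt "-95 51 0 0" --pt "-120 65 0 0" --force 35

```text
clock: 3.57
tool_pos: [0.4783, -0.1077, 0.1472]
eef_rot: [-0.0, -0.6, 0.8, 0.001]
ft_force: [0.6, 0.3, -1.8]
gripper_width: 0.0117
```

>>> arm_command --pt "-25 13 0 0" --pt "-50 26 0 0" --pt "-75 40 0 0" --pt "-100 53 0 0" --pt "-117 62 0 0"

```text
clock: 3.98
tool_pos: [0.4508, 0.0229, 0.1473]
eef_rot: [-0.001, -0.601, 0.8, 0.001]
ft_force: [0.9, -0.3, -0.3]
gripper_width: 0.0118
```

>>> arm_command --pt "0 0 0 -0.1" --pt "0 0 0 -0.2" --pt "0 0 0 -0.3" --pt "0 0 0 -0.4" --pt "0 0 0 -0.489"

```text
clock: 4.4
tool_pos: [0.4517, 0.0209, 0.1473]
eef_rot: [0.001, 0.778, -0.629, -0.001]
ft_force: [0.5, 0.4, -1.2]
gripper_width: 0.0121
```

>>> arm_command --pt "0 0 0 0" --pt "0 0 0 0" --pt "0 0 0 0" --pt "0 0 0 0"

```text
clock: 4.73
tool_pos: [0.4524, 0.0206, 0.1481]
eef_rot: [0.0, 0.776, -0.631, -0.0]
ft_force: [0.0, -0.3, -1.4]
gripper_width: 0.0118
```

```bash
python3 -c "
from h import *
dx,dy=np.cos(.206),np.sin(.206)
plan(.5085-.055*dx,.0294-.055*dy,.148,.206)
shot('wrist','w1');shot('scene','s1');shot('side','d1')
crop('s1',180,90,340,210,5,'s1c')
"
```

```text
t 4.7333 pos [0.4524 0.0206 0.1481] tilt [-0.0005 -0.    ] jawyaw -1.3664 q [-0.11  0.14  1.84 -0.    1.16  1.26] F [ 0.  -0.3 -1.4] w 0.0118
shift [ 2.9 -1.7  0.1] turn -0.0016
```

View pics/w1.png

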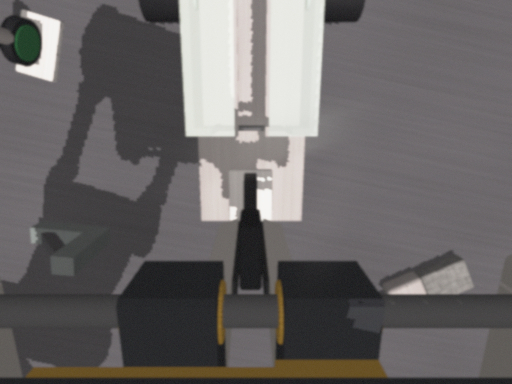

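```bash
python3 -c "
from h import *
im,d,K,C=load('w1');P=cloud(d,K,C)
T,s=pose()
m=(d>0)&(P[...,2]>.062)&(P[...,2]<.074)&(P[...,0]>.49)
v,u=np.nonzero(m); print(u.min(),u.max(),v.min(),v.max())
# robust edges per row: left, right, and slot edges
L=[];S=[]
for r in range(5,125,6):
    c=np.nonzero(m[r,175:330])[0]+175
    if len(c)<20: continue
    g=np.diff(c); k=g.argmax()
    f=lambda uu:onplane(uu,r,.068,K,C)[:2]
    L.append(np.r_[f(c[0]-.5),f(c[-1]+.5),f(c[k]+.5),f(c[k+1]-.5)])
L=np.array(L)
for i in range(4):
    vx,vy,x0,y0=cv2.fitLine(L[:,2*i:2*i+2].astype(np.float32),cv2.DIST_HUBER,0,1e-4,1e-4).ravel(); yw=np.arctan(vy/vx); print('edge',i,yw.round(4),'y at x=.5085',(y0+(.5085-x0)*vy/vx).round(4))
for uu in (195,215,290,310):
    r=np.nonzero(m[:,uu])[0].max(); print('front',onplane(uu,r+.5,.068,K,C)[:2].round(4))
print('apron',[onplane(a,221,.008,K,C)[:2].round(4) for a in(202,302)])
# foot in tool frame
q=P[(d>0)&(np.hypot(P[...,0]-.452,P[...,1]-.02)<.05)&(P[...,2]>.073)&(P[...,2]<.084)]
Q=((q-T[:3,3])@T[:3,:3])*1000; print(len(q),q[:,2].mean(),cv2.minAreaRect(Q[:,:2].astype(np.float32)))
"
```

```text
179 324 0 136
edge 0 0.205 y at x=.5085 0.0853
edge 1 0.2027 y at x=.5085 -0.0244
edge 2 0.2071 y at x=.5085 0.0412
edge 3 0.217 y at x=.5085 0.0188
front [0.4958 0.0751]
front [0.4991 0.059 ]
front [ 0.5116 -0.001 ]
front [ 0.5149 -0.017 ]
apron [array([0.4006, 0.0625]), array([ 0.4226, -0.0434])]
1440 0.07596864044895056 ((0.7554740905761719, -4.562021255493164), (44.060237884521484, 36.02663803100586), 89.99292755126953)
```

View pics/s1c.png

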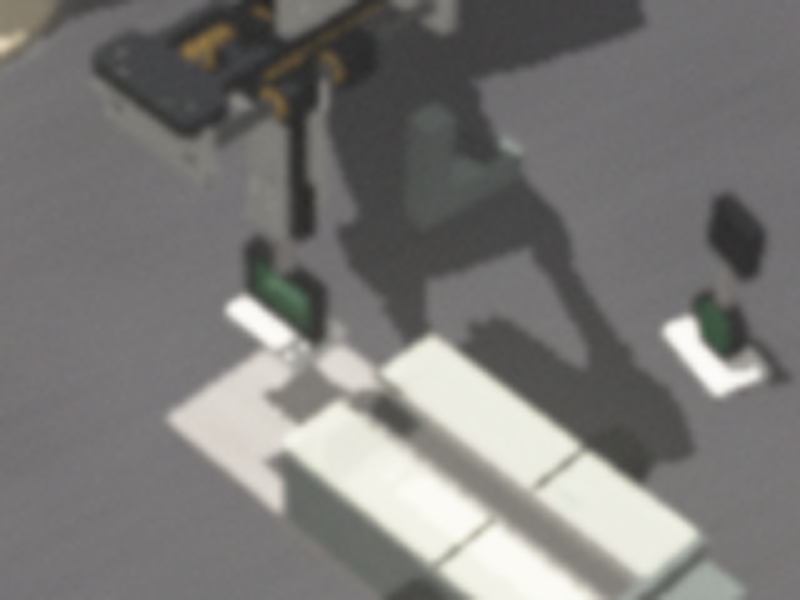

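The scene crop confirms the rectangular glass is in hand, upright and parallel to the slot. Tester yaw is about 0.205, and the centreline is y≈0.030 at x=0.5085. Next I'll shift sideways and lower onto the apron.

>>> arm_command --pt "1.5 0 5 0.002" --pt "1.5 0 25 0.002" --pt "1.5 0 45 0.002" --pt "1.5 0 56 0.002" --pt "1.5 0 59 0.002"

```text
clock: 5.3
tool_pos: [0.451, 0.0192, 0.0873]
eef_rot: [0.001, 0.775, -0.632, -0.002]
ft_force: [-0.2, 0.0, -1.1]
gripper_width: 0.0117
```

>>> arm_command --pt "0 0 0 0" --pt "0 0 0 0" --pt "0 0 0 0" --pt "0 0 0 0"

```text
clock: 5.63
tool_pos: [0.4537, 0.0191, 0.0903]
eef_rot: [-0.001, 0.775, -0.632, 0.001]
ft_force: [-0.1, -0.4, -1.6]
gripper_width: 0.0121
```

```bash
python3 -c "
from h import *
plan(.6135,.0515,.088,.205)"
```

```text
t 5.6333 pos [0.4537 0.0191 0.0903] tilt [ 0.002  -0.0003] jawyaw -1.3671 q [-0.11  0.2   1.93 -0.    1.01  1.26] F [-0.1 -0.4 -1.6] w 0.0121
shift [   0.6 -163.     2.6] turn -0.0013
```

>>> arm_command --pt "0 -10 0 0" --pt "0 -20 0 0" --pt "0 -30 0 0" --pt "0 -40 0 0" --pt "0 -50 0 0"

```text
clock: 6.05
tool_pos: [0.4998, 0.0292, 0.0885]
eef_rot: [0.003, 0.776, -0.631, -0.002]
ft_force: [-4.3, -1.0, -1.6]
gripper_width: 0.012
```

```bash
python3 -c "
from h import *
plan(.6135,.0515,.088,.205)
shot('scene','s2');shot('side','d2')
a=cv2.imread('pics/s2.png')[130:220,200:320];b=cv2.imread('pics/d2.png')[150:240,180:300]
z=lambda i:cv2.resize(i,(400,300),interpolation=cv2.INTER_CUBIC)
cv2.imwrite('pics/c2.png',np.hstack([z(a),z(b)]))"
```

```text
t 6.05 pos [0.4998 0.0292 0.0885] tilt [-0.0071 -0.001 ] jawyaw -1.3659 q [-0.08  0.27  1.83 -0.    1.05  1.29] F [-4.3 -1.  -1.6] w 0.012
shift [   1.3 -115.8   -0.3] turn -0.0001
```

View pics/c2.png

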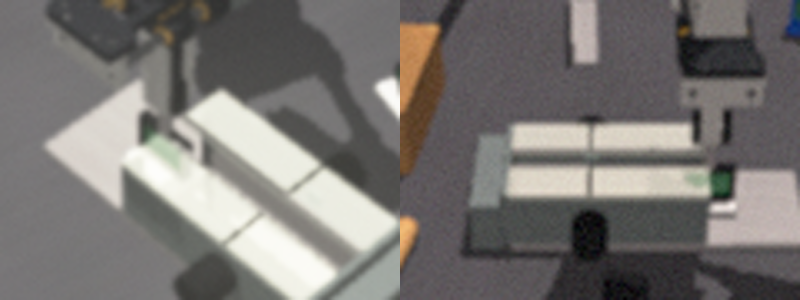

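The holder is halfway through the doorway in both views, and the flap pushes back with about 4 N. I'll carry on.

>>> arm_command --pt "0.3 -10 0 0" --pt "0.5 -20 0 0" --pt "0.7 -30 0 0" --pt "0.7 -40 0 0" --pt "0.7 -50 0 0"

```text
clock: 6.57
tool_pos: [0.5532, 0.039, 0.0898]
eef_rot: [-0.001, 0.775, -0.632, 0.001]
ft_force: [-0.6, -1.3, -2.3]
gripper_width: 0.0116
```

>>> arm_command --pt "0 -10 0 0" --pt "0 -20 0 0" --pt "0 -30 0 0" --pt "0 -40 0 0" --pt "0 -50 0 0"

```text
clock: 6.98
tool_pos: [0.6011, 0.0493, 0.0894]
eef_rot: [-0.0, 0.775, -0.632, 0.0]
ft_force: [-0.1, 0.2, -1.8]
gripper_width: 0.012
```

>>> arm_command --pt "0 -5 0 0" --pt "0 -10 0 0" --pt "0 -12 0 0" --pt "0 -12 0 0" --pt "0 -12 0 0"

```text
clock: 7.4
tool_pos: [0.6113, 0.0514, 0.0894]
eef_rot: [0.0, 0.775, -0.632, -0.0]
ft_force: [-0.2, 0.1, -1.4]
gripper_width: 0.0116
```

```bash
python3 -c "
from h import *
plan(.6135,.0515,.088,.205)
shot('scene','s3');shot('side','d3');shot('wrist','w3')
a=cv2.imread('pics/s3.png')[130:230,215:335];b=cv2.imread('pics/d3.png')[150:240,195:303]
z=lambda i:cv2.resize(i,(600,500),interpolation=cv2.INTER_CUBIC)
y=np.hstack([z(a),z(b)]);cv2.imwrite('pics/c3.png',cv2.resize(y,(800,400))[:, :])
w=cv2.imread('pics/w3.png');cv2.imwrite('pics/c3.png',np.vstack([cv2.resize(y,(800,333)),cv2.resize(w[120:260,150:350],(381,267)) .repeat(1,0) if 0 else np.pad(cv2.resize(w[100:290,130:380],(351,267)),((0,0),(0,449),(0,0)))]))"
```

```text
t 7.4 pos [0.6113 0.0514 0.0894] tilt [-0.0006  0.0001] jawyaw -1.367 q [-0.03  0.42  1.59  0.    1.13  1.34] F [-0.2  0.1 -1.4] w 0.0116
shift [ 0.4 -2.2  1.4] turn -0.0012
```

View pics/c3.png

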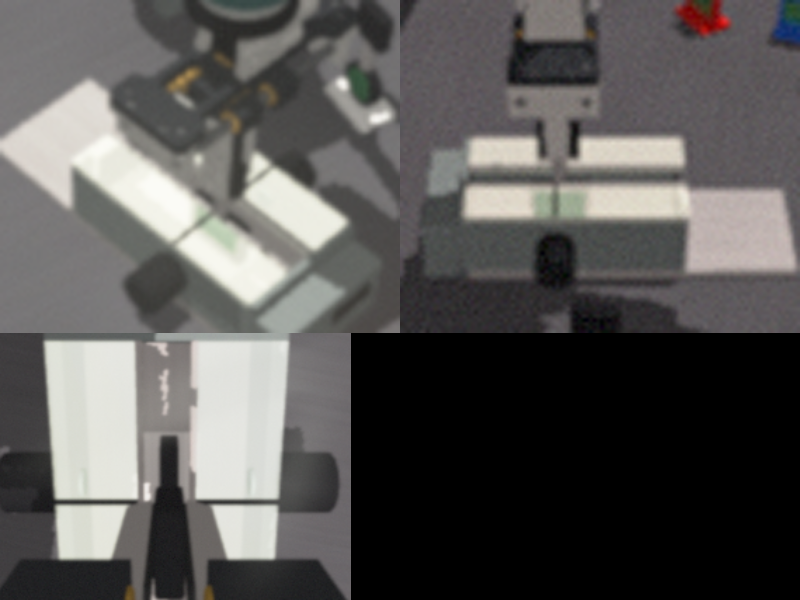

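```bash
python3 -c "
from h import *
im,d,K,C=load('w3')
def darkrow(im,u,lo,hi):
    c=255-im[lo:hi,u].astype(float).mean(1); c-=np.median(c); c[c<15]=0; return (c*np.arange(lo,hi)).sum()/c.sum()
for us in ([172,180,187],[275,290,305,318]):
    for u in us:
        v=darkrow(im,u,210,230); p=onplane(u,v,.068,K,C); q=p[:2]-[.6113,.0514]; print('wrist line',u,round(v,2),p[:2].round(4),'along from TCP mm',(q@[np.cos(.205),np.sin(.205)]*1000).round(2))
im,d,K,C=load('d3')
hsv=cv2.cvtColor(im,cv2.COLOR_RGB2HSV).astype(int)
g=im[...,1].astype(int)-im[...,0]
m=np.zeros(g.shape,bool); m[200:210,225:260]=g[200:210,225:260]>12
v,u=np.nonzero(m);print('green',len(u),u.min(),u.max(),u.mean(),v.min(),v.max())
print([ (int(x),int(g[204,x])) for x in range(226,250)])
print([ (int(x),int(im[204,x].sum())) for x in range(226,250)])
# expected image column of light plane: beam pt projections for beam along = s
Ci=np.linalg.inv(C)
def pr(p): q=Ci[:3,:3]@p+Ci[:3,3]; q=K@q; return (q[:2]/q[2]).round(2)
for X in (.6113,.6135):
  for al in (-.022,0,.022):
    c=np.array([X,.0514])+al*np.array([np.cos(.205),np.sin(.205)]); print(X,al,'glass bot/top',pr(np.r_[c,.022]),pr(np.r_[c,.052]))
for yy in (-.05,-.02,.02,.05):
    c=np.array([.6135,.0515])+yy*np.array([-np.sin(.205),np.cos(.205)]); print('line',yy,pr(np.r_[c,.068]))
"
```

```text
wrist line 172 219.95 [0.6021 0.1028] along from TCP mm 1.43
wrist line 180 219.92 [0.6032 0.0975] along from TCP mm 1.45
wrist line 187 219.94 [0.6041 0.0929] along from TCP mm 1.43
wrist line 275 220.29 [0.616  0.0344] along from TCP mm 1.14
wrist line 290 219.92 [0.6183 0.0245] along from TCP mm 1.4
wrist line 305 219.92 [0.6204 0.0146] along from TCP mm 1.39
wrist line 318 219.94 [0.6222 0.0059] along from TCP mm 1.37
green 31 232 243 238.19354838709677 203 207
[(226, -7), (227, -6), (228, -8), (229, -8), (230, -4), (231, 5), (232, 14), (233, 16), (234, 13), (235, 10), (236, 6), (237, 8), (238, 14), (239, 13), (240, 16), (241, 14), (242, 13), (243, 15), (244, 7), (245, -3), (246, -10), (247, -8), (248, -8), (249, -8)]
[(226, 638), (227, 637), (228, 637), (229, 618), (230, 570), (231, 504), (232, 481), (233, 480), (234, 473), (235, 423), (236, 331), (237, 342), (238, 459), (239, 487), (240, 474), (241, 475), (242, 469), (243, 479), (244, 494), (245, 567), (246, 604), (247, 640), (248, 638), (249, 634)]
0.6113 -0.022 glass bot/top [243.45 207.95] [243.48 200.75]
0.6113 0 glass bot/top [236.65 207.95] [236.56 200.75]
0.6113 0.022 glass bot/top [229.83 207.95] [229.64 200.74]
0.6135 -0.022 glass bot/top [242.79 207.86] [242.8  200.66]
0.6135 0 glass bot/top [235.98 207.86] [235.89 200.66]
0.6135 0.022 glass bot/top [229.17 207.86] [228.96 200.65]
line -0.05 [236.07 187.21]
line -0.02 [235.93 192.85]
line 0.02 [235.72 200.75]
line 0.05 [235.56 206.99]
```

The wrist camera puts the glass about 2.8 mm short of the line, and the side camera about 3.9 mm short. I'll advance 3.2 mm, then set it down gently.

>>> arm_command --pt "-0.3 -1.6 0 0" --pt "-0.3 -3.2 0 0" --pt "-0.3 -3.2 0.8 0" --pt "-0.3 -3.2 1.5 0" --pt "-0.3 -3.2 1.5 0"

```text
clock: 7.97
tool_pos: [0.6145, 0.0522, 0.0877]
eef_rot: [0.0, 0.775, -0.632, -0.0]
ft_force: [-0.3, 0.4, -1.5]
gripper_width: 0.0117
```

>>> arm_command --pt "0 0 0.5 0" --pt "0 0 1.0 0" --pt "0 0 1.5 0" --pt "0 0 1.5 0" --pt "0 0 1.5 0"

```text
clock: 8.38
tool_pos: [0.6147, 0.0523, 0.0872]
eef_rot: [-0.0, 0.775, -0.631, 0.0]
ft_force: [-1.5, 0.2, 5.6]
gripper_width: 0.0118
```

```bash
cat > m.py <<'E'
from h import *
plan(.6135,.0515,.087,.205)
im,d,K,C=shot('side','d4'); S=im.sum(2).astype(float)
for k in range(15): im2=get_image('side')[0]; S+=im2.sum(2)
S/=16
for r in (203,204,205,206):
    p=S[r]; base=p[222:227].mean(); baseR=p[249:254].mean()
    inner=np.median(np.r_[p[232:234],p[240:243]])
    xs=np.arange(224,252); 
    l=np.interp(-(base+inner)/2,-p[226:235],np.arange(226,235)); rr=np.interp((baseR+inner)/2,p[240:250],np.arange(240,250))
    w=np.clip(inner-p[234:240],0,None); ln=(w*np.arange(234,240)).sum()/w.sum()
    print(r,'L',l.round(2),'R',rr.round(2),'mid',((l+rr)/2).round(2),'line',ln.round(2),'ahead mm',(((l+rr)/2-ln)/.31).round(2))
E
python3 m.py
```

```text
t 8.3833 pos [0.6147 0.0523 0.0872] tilt [ 0.0005 -0.0001] jawyaw -1.3669 q [-0.03  0.42  1.59 -0.    1.13  1.34] F [-1.5  0.2  5.6] w 0.0118
shift [0.5 1.4 0.2] turn -0.0011
203 L 229.0 R 243.83 mid 236.41 line 236.37 ahead mm 0.15
204 L 229.18 R 243.8 mid 236.49 line 236.4 ahead mm 0.31
205 L 229.21 R 243.79 mid 236.5 line 236.39 ahead mm 0.36
206 L 229.28 R 243.78 mid 236.53 line 236.39 ahead mm 0.44
```

Contact force is 5.6 N, and the glass is within 0.5 mm of the line. Time to release and retreat upward.

>>> arm_command --pt "0 0 -0.5 0" --pt "0 0 -0.5 0" --pt "0 0 -0.5 0" --pt "0 0 -0.5 0" --pt "0 0 -0.5 0" --jaw 45

```text
clock: 9.6
tool_pos: [0.6148, 0.0522, 0.0866]
eef_rot: [0.0, 0.775, -0.632, -0.0]
ft_force: [0.4, -0.1, 0.2]
gripper_width: 0.0415
```

>>> arm_command --pt "0 0 -5 0" --pt "0 0 -20 0" --pt "0 0 -40 0" --pt "0 0 -65 0" --pt "0 0 -90 0"

```text
clock: 10.02
tool_pos: [0.6144, 0.0522, 0.1778]
eef_rot: [0.0, 0.775, -0.632, -0.0]
ft_force: [0.7, -0.7, 0.3]
gripper_width: 0.0454
```

>>> arm_command --pt "0 20 0 0" --pt "0 50 0 0" --pt "0 80 0 0" --pt "0 80 0 0" --pt "0 80 0 0"

```text
clock: 10.43
tool_pos: [0.5355, 0.0359, 0.1777]
eef_rot: [-0.0, 0.775, -0.632, 0.0]
ft_force: [0.0, 0.0, 0.6]
gripper_width: 0.0448
```

```bash
python3 m.py; python3 -c "
from h import *
im,d,K,C=shot('wrist','w5'); P=cloud(d,K,C)
q=P[(d>0)&(np.hypot(P[...,0]-.6147,P[...,1]-.0523)<.05)&(P[...,2]>.11)&(P[...,2]<.13)]
print(len(q),q.mean(0),cv2.minAreaRect((q[:,:2]*1000).astype(np.float32)))
shot('scene','s5')
z=lambda i:cv2.resize(i,(400,330),interpolation=cv2.INTER_CUBIC)
a=cv2.imread('pics/s5.png')[130:230,215:335];b=cv2.imread('pics/d4.png')[150:240,195:303];w=cv2.imread('pics/w5.png')
cv2.imwrite('pics/c5.png',np.vstack([np.hstack([z(a),z(b)]),np.hstack([cv2.resize(w,(360,270)),cv2.resize(w[0:192,128:384],(440,270))])]))"
```

```text
t 10.4333 pos [0.5355 0.0359 0.1777] tilt [ 0.001  -0.0001] jawyaw -1.3675 q [-0.06  0.24  1.63 -0.    1.27  1.3 ] F [0.  0.  0.6] w 0.0448
shift [  0.5 -79.5  90.8] turn -0.0017
203 L 229.11 R 243.87 mid 236.49 line 236.38 ahead mm 0.36
204 L 229.23 R 243.78 mid 236.5 line 236.38 ahead mm 0.4
205 L 229.23 R 243.81 mid 236.52 line 236.37 ahead mm 0.48
206 L 229.25 R 243.8 mid 236.53 line 236.38 ahead mm 0.48
804 [0.61364433 0.05109586 0.11878866] ((613.393798828125, 51.01893615722656), (35.42340850830078, 11.217857360839844), 11.670980453491211)
```

View pics/c5.png

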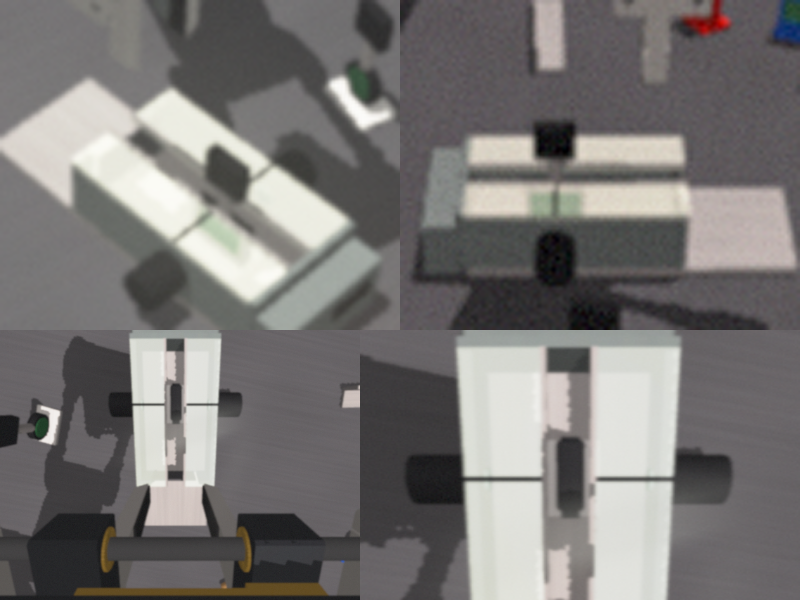

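```bash
python3 -c "
from h import *
im,d,K,C=load('w5');P=cloud(d,K,C)
u=np.array([np.cos(.205),np.sin(.205)]);n=np.array([-u[1],u[0]])
Q=P[...,:2]-(np.array([.6135,.0515])-.11*u); x=Q@u;y=Q@n
m=(d>0)&(abs(y)<.009)&(abs(x-.005)<.012)&(P[...,2]>.02)&(P[...,2]<.062)
print('flap pts in slot',m.sum(),x[m].mean(),P[m][:,2].max())
ticket.sign_off()"
```

```text
flap pts in slot 194 0.005551802461402093 0.05489346770855086
the job is handed in; nothing more can be done
```

The rectangular-glass holder is standing on the tunnel floor at the light path, and the job is handed in. I gripped it by the paddle, carried it to the apron and pushed it through the flap with about 4 N. I held it about 1–2 mm above the floor plate on the way in, then set it down, let go and backed away at about 10.5 s of the 48 s.

Last checks before handing in:
- **Glass on the light path:** the side camera puts the glass centre about 0.4 mm from the roof line. The wrist camera agrees to about 1 mm.
- **Square and upright:** the paddle's yaw is 0.204 rad against the tunnel's 0.205. Its top is at about 119 mm, where a seated, upright holder should be at 120 mm.
- **Flap shut:** depth readings through the slot show the flap at tester x ≈ 5.5 mm, with its top at 55 mm.
- **Everything else:** I saw no contact with other things on the bench, but I did not measure each bystander's position again.

The only disagreement came before the final nudge: the wrist camera said the glass was 2.8 mm short of the line and the side camera said 3.9 mm. I moved it forward 3.2 mm. No check failed.

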